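# Swing the boom microscope over the dish

### The job

Swing the stereo microscope on its ball-bearing boom round from where it is parked until its lens is centred over the glass dish on the light base, and leave it standing there, still and let go. It is heavy, runs on almost without friction and bounces off anything that stops it short, so push it off and brake it gently with shut fingers on the two sprung, padded guards on its sides, the only places to touch it: do not bottom a guard, fling the boom or let it run into its end stops. Leave the dish and the other things on the bench where they are.

Things in the scene. Friction and masses are not known exactly. Their poses are not given: they have to be found in the camera images.
- stand: The fixed stand that carries the boom: steel base plate 250 x 260 x 22 mm, pillar 42 mm thick; the top of the bearing hub is 280 mm above the bench. Origin: on the bench under the pillar's vertical axis, which is the boom's hinge axis. Its -x axis is the direction in which the boom points at joint value 0.
- boom_hinge (a point): Point on the boom's vertical hinge axis, 200 mm above the bench.
- boom (a joint): Boom angle about the vertical hinge axis, rad, counter-clockwise from above; 0 points along the stand's -x (towards the robot), larger is more to the robot's right (-y). Parked at 0.42 to 0.7; end stops at -1.0 and 1.05. Nominal moving mass 3.6 kg, moment of inertia 0.33 kg m2 (true 0.75 to 1.3 times), damping 0.03 N m s/rad, dry friction 0.003 N m: it coasts for many seconds.
- boom_head (a point): Centre of the microscope head on the boom's centre line, 332 mm out from the hinge axis, 220 mm above the bench. The head is a box 100 mm wide, 265 to 400 mm out, 170 to 270 mm high, with a padded guard on each side. Behind it the arm cover, 90 mm wide, 204 to 260 mm high, runs back to a hub 110 mm in diameter at the hinge.
- guard_right (a joint): How far the head's right guard is pressed in, m: 0 free, 0.025 bottomed. Upright flat black pad on bellows on the head's side to the robot's right (-y, towards larger boom angles): 270 to 396 mm out from the hinge axis, 177 to 263 mm above the bench, free face 75 mm from the boom's centre line. Springs of 80 N/m behind it, almost undamped: what it runs into throws it back. Push and brake here.
- guard_left (a joint): How far the head's left guard is pressed in, m: 0 free, 0.025 bottomed. Upright flat black pad on bellows on the head's side to the robot's left (+y, towards smaller boom angles): 270 to 396 mm out from the hinge axis, 177 to 263 mm above the bench, free face 75 mm from the boom's centre line. Springs of 80 N/m behind it, almost undamped: what it runs into throws it back. Push and brake here.
- microscope: The microscope: arm cover, head, objective below it and eyepieces at its outer end (393 to 482 mm out from the hinge axis, 101 mm wide, up to 305 mm high). Not to be touched. Origin on the hinge axis at bench height; its -x axis points out along the boom.
- boom_lens (a point): Centre of the objective's lower face, on the optical axis: 340 mm out from the hinge axis on the boom's centre line, 130 mm above the bench; it must come over the dish's centre. Objective and ring light are 88 mm in diameter and hang from the head's underside (170 mm).
- dish_center (a point): Centre of the mouth of the round glass dish with seeds in it, 90 mm in diameter and 15 mm tall, loose on the white plate of a grey light base (200 x 180 mm, 35 mm tall), 340 mm from the hinge axis and at a boom angle between -0.58 and 0. The dish's rim is 50 mm above the bench.
- dish: The same glass dish (80 g); origin at the centre of its underside.
- control_pad: Grey control pad with a knob, 120 x 85 x 40 mm, loose on the bench on the parked side; leave alone. Origin: centre of its underside.
- slide_box: Flat dark slide box, 100 x 85 x 35 mm, loose on the bench on the parked side; leave alone. Origin: centre of its underside.
- tube_rack: White rack of capped tubes, 60 x 160 x 80 mm, loose on the bench on the robot's left; leave alone. Origin: centre of its underside.
- jar: Amber glass jar with lid, 64 mm in diameter, 85 mm tall, loose on the bench on the robot's left; leave alone. Origin: centre of its underside.
Mind the look-alikes: they are no part of the job. Leave any red or yellow look-alike of the dish alone.

How it is judged:
By the outcome, as a careful person would: the job done as asked, in the order asked, and still so for the second after the job is handed in, with the robot touching nothing.
It also fails if it takes over 32 s, if anything falls off the work surface, if the arm or the gripper's body presses on something with over 40 N, if the wrist force passes 120 N, or if a joint passes its speed limit or range.

### The arm

A 6-joint arm with a two-finger parallel gripper is mounted at the origin on the work surface. World frame = base frame: x ahead of the robot, y to its left, z up, the work surface at z = 0. Lengths are in m, angles in rad, forces in N, time in s.
With the tool pointing down it reaches from about 0.2 to 0.875 m from the base axis. Payload 3.4 kg.
Tool frame: the origin (TCP) lies at the very end of the fingers, on their centre line; the grasp point (between the pads) lies 19 mm behind it; z points along the fingers, y is the direction in which the jaws open and shut (so a half turn about z gives the same grasp; the last joint's range is limited). The gripper opens to 94 mm and grips with 3 to 60 N. Pads are 16 mm wide; open, the fingers measure 119 mm over their backs; the gripper's body (75 mm by 177 mm) begins 78 mm behind the grasp point.
Start: joints at [1, 0.276, 1.505, -0, 1.361, -0.121], TCP at [0.25, 0.518, 0.205] pointing down, gripper open.
Joint ranges: [-2.89, 2.89], [-0.75, 2.08], [0.22, 2.7], [-1.18, 4.32], [0.11, 2.71], [-2.7, 2.7]. Speed limits (rad/s): [2.57, 2.57, 3.14, 3.14, 3.14, 3.14].

### API

Orientations are given as a unit quaternion [w, x, y, z].
In Python, from plant import monitor, viewer, order, spotter gives the robot as it stands. The module is installed in compiled form; this text tells all that it offers.
- The arm moves only by the tool play_rows, never from a script. Its argument "targets" is text: rows parted by semicolons, each of 7 numbers parted by spaces: the shift along the world's x, y, z in cm, then the turn, a rotation vector about the world's x, y, z in units of 6 degrees (1.0 is 6 degrees), then the opening, from 0 (shut) to 1 (fully open). A call has 1 to 20 rows; each row shifts and turns the commanded pose from where the row before left it; what a row does not reach is not made up. A row lasts 1/8 s, in which the tool goes at most 62.5 mm and 10.7 degrees, less where a joint would pass 70% of its speed; a pose out of reach is approached as far as the arm can. A call is refused whole if a number of a shift passes 6.25 or a number of a turn 1, either way. A call with a gripper value outside its range is refused whole. The fingers move at their own pace and stop on an object; "force" is the grip in N (left out, the last holds). Time passes only in rows, so rows that do not move let the fingers close. It gives the time, the measured TCP pose, the force and the opening at its end, in the units of the state.
- monitor.get_state(): the state, without advancing time (a new reading comes with each control period).
- viewer.get_image(name): name is "scene" or "top" or "wrist"; returns the picture (384x512x3 uint8, red, green, blue); there is no depth.
- viewer.get_calibration(name): a dict with "camera_matrix" (3x3 intrinsics, pixels), "R" (3x3) and "t" (3): a world point X has camera coordinates R X + t; the wrist camera has in their place "hand_eye" (4x4, takes a point from camera to tool coordinates, whose origin is the TCP and whose axes are the flange's). Camera axes: x right, y down, z forward; pixel columns grow to the right and rows downward; lengths in m; the calibration is good to about 2 mm. A picture is of the moment at which its call begins: read the wrist's pose just before it. get_calibration takes no time and is no camera call.
- order.job_done(): hands the job in, once; it reports no verdict.
Trained networks look in the newest picture that a camera, given by its name, has taken for a name from the list of things; names that differ only in an ending like _2 or _b are one class to them, and where a whole thing is asked for, a point or a joint stands for the part that bears it (a point fixed in the world has none). Each returns a list of dicts, best first, with "conf" (0 to 1); they miss things now and then, are a little off and sometimes report something else, mostly with a low value. They report only what shows in the picture. A call takes as long as a camera call. They do not tell look-alikes from the thing itself.
- spotter.boxes_of(camera, label): "at" ([row, column] in pixels, amid what is visible of it).
- spotter.trace(camera, label): "mask" (384x512 bool, what is visible of it) and "at" ([row, column] in pixels, amid what is visible of it).
- spotter.tip_of(camera, label): "at" ([row, column] in pixels: a listed point, or the origin of a listed thing).
The state is a dict: "t": time; "q": joint angles; "qvel": joint speeds; "joint_efforts": joint torques, N m; "tool_pos": TCP position; "tool_rot": TCP orientation; "wrist_force": force on the tool from outside, world axes, zero at the start; "wrist_torque": the same for the moment, N m; "gripper_width": finger opening in m.
Only numpy, scipy, OpenCV 4.12 (cv2) and the standard library are available. Lean on these libraries where they do the work, as an engineer would, in place of code of your own. Each camera call takes 0.05 s, during which the arm holds its last target. There are 200 camera calls.

## Working session

There is one attempt and no reset: what is moved stays moved. The work goes in short steps, Python scripts to look and compute and a tool call to move; the robot and the scene stay as the last step left them, time stands still between calls to the robot, and variables do not carry over. Pictures are saved under pics/ and viewed, about 8 in all and at most 12, crops included, and the job is handed in when it is done.

Besides the shell and the picture viewer there is one more tool, called after "Request:" by a JSON object that holds its "op" and its "data". play_rows: Moves the arm, as the interface text tells. Its arguments: {"type":"object","properties":{"targets":{"type":"string"},"force":{"type":"number"}},"required":["targets"]}

```bash
mkdir -p pics
cat > h.py <<'E'
import numpy as np, cv2
from plant import monitor, viewer, order, spotter
def snap(c,n=None):
    im=viewer.get_image(c)
    if n: cv2.imwrite('pics/'+n+'.png',im[:,:,::-1])
    return im
def ray(c,at,z):
    k=viewer.get_calibration(c);K=np.array(k["camera_matrix"]);R=np.array(k["R"]);t=np.array(k["t"])
    C=-R.T@t; d=R.T@np.linalg.inv(K)@np.array([at[1],at[0],1.]); return C+d*(z-C[2])/d[2]
def proj(c,X):
    k=viewer.get_calibration(c);p=np.array(k["camera_matrix"])@(np.array(k["R"])@np.array(X)+np.array(k["t"]));return p[:2]/p[2]
E
python3 - <<'E'
from h import *
a=snap('scene');b=snap('top');cv2.imwrite('pics/a.png',np.vstack([a,b])[:,:,::-1])
for c in ['scene','top']:
  k=viewer.get_calibration(c);print(c,-np.array(k["R"]).T@np.array(k["t"]))
  for l,z in [('boom_hinge',.2),('boom_head',.22),('boom_lens',.13),('dish_center',.05),('stand',0),('control_pad',0),('slide_box',0),('tube_rack',0),('jar',0)]:
    for r in spotter.tip_of(c,l)[:3]: print(l,np.round(r['at']),round(r['conf'],2),ray(c,r['at'],z).round(3))
s=monitor.get_state();print(s)
E
```

```text
scene [0.98431821 0.61474552 1.33336311]
boom_hinge [199. 203.] 0.81 [ 0.763 -0.007  0.2  ]
boom_head [131. 244.] 0.76 [ 0.472 -0.17   0.22 ]
dish_center [212. 320.] 0.8 [0.378 0.232 0.05 ]
dish_center [157. 250.] 0.79 [ 0.455 -0.153  0.05 ]
dish_center [184. 280.] 0.63 [0.43  0.033 0.05 ]
stand [224. 210.] 0.71 [ 0.765 -0.001 -0.   ]
slide_box [140. 185.] 0.91 [ 0.631 -0.44   0.   ]
tube_rack [286. 355.] 0.63 [0.452 0.532 0.   ]
jar [299. 309.] 0.59 [0.625 0.467 0.   ]
top [0.46098718 0.03223397 1.26994489]
boom_hinge [122. 264.] 0.86 [0.766 0.001 0.2  ]
boom_hinge [237. 252.] 0.53 [0.439 0.032 0.2  ]
boom_head [229. 101.] 0.39 [0.455 0.447 0.22 ]
dish_center [236. 251.] 0.85 [0.439 0.035 0.05 ]
dish_center [263. 192.] 0.85 [0.351 0.219 0.05 ]
dish_center [235. 309.] 0.6 [ 0.444 -0.149  0.05 ]
stand [138. 258.] 0.82 [0.769 0.015 0.   ]
control_pad [238. 379.] 0.63 [ 0.434 -0.388  0.   ]
slide_box [185. 388.] 0.95 [ 0.611 -0.425  0.   ]
tube_rack [231. 102.] 0.79 [0.447 0.53  0.   ]
tube_rack [180. 125.] 0.69 [0.618 0.462 0.   ]
tube_rack [241. 249.] 0.39 [0.419 0.042 0.   ]
jar [180. 126.] 0.58 [0.621 0.459 0.   ]
{'t': 1.0, 'q': array([ 9.99986118e-01,  2.75899498e-01,  1.50490110e+00,  1.78594210e-05,
        1.36073084e+00, -1.21014992e-01]), 'qvel': array([ 1.41511481e-04, -1.49933787e-04,  9.41316599e-04,  1.89512482e-05,
       -1.85211347e-03,  1.38030700e-04]), 'joint_efforts': array([ 1.08906788e-03, -4.04473042e+01, -2.37502402e+01,  7.02053192e-02,
        2.47760344e-02, -2.93657740e-05]), 'tool_pos': array([0.25001834, 0.51782505, 0.20549286]), 'tool_rot': array([2.16146624e-06, 2.23008365e-01, 9.74816531e-01, 3.17555893e-05]), 'wrist_force': array([0.30363425, 0.27892181, 0.6992993 ]), 'wrist_torque': array([ 0.01040654,  0.00220918, -0.01968878]), 'gripper_width': 0.09409097596669957}
```

View pics/a.png

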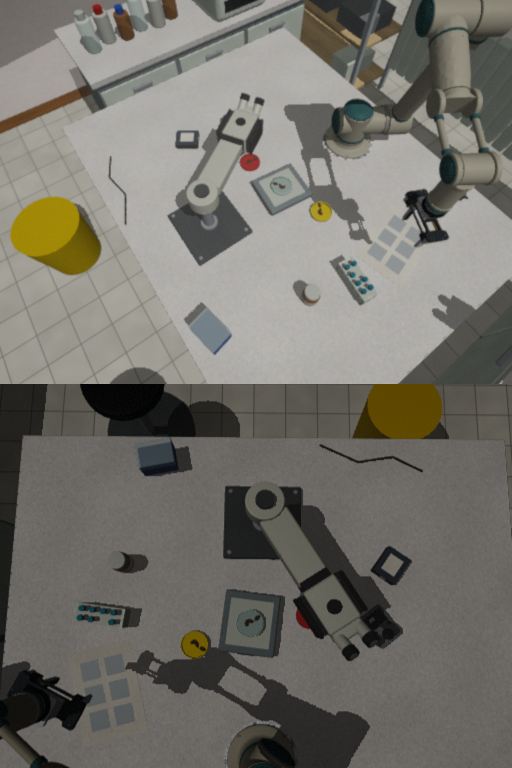

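Three dish-like things in the top picture: yellow (263,192), red (235,309) partly under the head, clear glass on the grey light base (236,251). Only the last is glass on the light base and fits. I confirm it in a crop and set up a boom-angle measurement.

```bash
cat >> h.py <<'E'
H=np.array([.766,0.0])
def polar(im,z,cam='top',r=np.linspace(.09,.25,81),th=np.linspace(-1,1.1,1051),H=H):
    k=viewer.get_calibration(cam);P=np.array(k["camera_matrix"])@np.c_[np.array(k["R"]),np.array(k["t"])]
    rr,tt=np.meshgrid(r,th,indexing='ij')
    X=np.stack([H[0]-rr*np.cos(tt),H[1]-rr*np.sin(tt),0*rr+z,0*rr+1])
    p=np.einsum('ij,jkl->ikl',P,X); return cv2.remap(im,(p[0]/p[2]).astype('f4'),(p[1]/p[2]).astype('f4'),cv2.INTER_LINEAR)
E
python3 - <<'E'
from h import *
im=snap('top')
tr=spotter.trace('top','dish_center');
for r in tr[:3]:
  m=r['mask'];ys,xs=np.nonzero(m);print('top',r['conf'],r['at'],m.sum(),ray('top',[(ys.min()+ys.max())/2,(xs.min()+xs.max())/2],.05).round(4),ray('top',[ys.mean(),xs.mean()],.05).round(4))
i2=snap('scene')
for r in spotter.trace('scene','dish_center')[:3]:
  m=r['mask'];ys,xs=np.nonzero(m);print('scene',r['conf'],r['at'],m.sum(),ray('scene',[ys.mean(),xs.mean()],.05).round(4))
for c in ('top','scene'):
  if c=='scene': snap('scene')
  else: snap('top')
  for r in spotter.trace(c,'stand')[:1]:
    print(c,'stand',r['at'],r['mask'].sum())
c=im[80:290,150:420];c=cv2.resize(c,None,fx=2,fy=2,interpolation=3)
p=polar(im,.26);p=cv2.resize(p,(540,160));
cv2.imwrite('pics/b.png',np.vstack([c,p])[:,:,::-1])
print(monitor.get_state()['t'])
E
```

```text
top 0.69 [260.6, 193.2] 617 [0.3606 0.2142 0.05  ] [0.3612 0.214  0.05  ]
top 0.67 [238.0, 251.2] 597 [0.4296 0.0411 0.05  ] [0.4292 0.0407 0.05  ]
top 0.55 [237.1, 299.5] 121 [ 0.4439 -0.1276  0.05  ] [ 0.4408 -0.1247  0.05  ]
scene 0.61 [186.3, 281.6] 311 [0.4286 0.0402 0.05  ]
scene 0.59 [161.6, 250.0] 297 [ 0.4716 -0.1357  0.05  ]
top stand [167.3, 291.9] 11118
scene stand [196.9, 221.4] 6942
1.4
```

View pics/b.png

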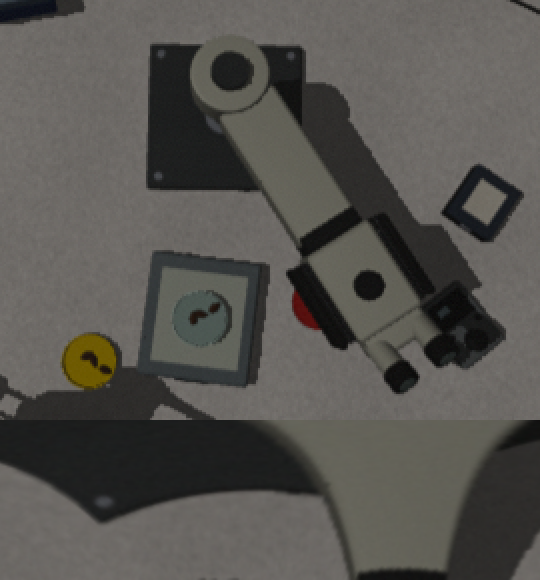

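The crop shows the clear glass dish with seeds on the white plate of the grey light base (crop 202,318), with red and yellow look-alikes apart from it. The boom cover is clean in the polar view, so the angle can be tracked there.

```bash
cat >> h.py <<'E'
import os
TH=np.linspace(-1,1.1,1051)
def edges(p,lo,hi):   # per-row midpoints of bright band, subpixel
    g=cv2.GaussianBlur(cv2.cvtColor(p,cv2.COLOR_RGB2GRAY).astype('f4'),(0,0),2); return g
def boom(im=None):
    """angle by matching the arm-cover polar strip (z=.26) to the reference"""
    if im is None: im=viewer.get_image('top')
    g=cv2.cvtColor(polar(im,.26,r=np.linspace(.12,.262,72)),cv2.COLOR_RGB2GRAY)
    ref=np.load('ref.npz'); res=cv2.matchTemplate(g,ref['T'],cv2.TM_CCOEFF_NORMED)[0]
    i=int(res.argmax()); d=0
    if 0<i<len(res)-1: a,b,c=res[i-1:i+2]; d=.5*(a-c)/(a-2*b+c)
    return float(ref['th']+(i+d-ref['i'])*.002), float(res.max())
E
python3 - <<'E'
from h import *
im=snap('top')
# hub circle
for at in [(115.5,265.5)]: print('hub guess',ray('top',at,.28))
g=cv2.cvtColor(im,cv2.COLOR_RGB2GRAY);c=cv2.resize(g[90:142,240:292],None,fx=6,fy=6,interpolation=3)
for p2 in (60,40):
  h=cv2.HoughCircles(c,cv2.HOUGH_GRADIENT_ALT,1.5,20,param1=100,param2=.7,minRadius=40,maxRadius=150)
  if h is not None:
    for x,y,r in h[0,:4,:3]: print('circ',r/6,ray('top',((y+.5)/6-.5+90,(x+.5)/6-.5+240),.28).round(4))
  break
for z,rs in ((.26,(.15,.18,.21,.235)),(.27,(.29,.31,.35,.37))):
  p=cv2.cvtColor(polar(im,z,r=np.array(rs)),cv2.COLOR_RGB2GRAY).astype('f4')
  for r,row in zip(rs,p):
    d=np.gradient(cv2.GaussianBlur(row[None],(0,0),6)[0])
    i0=int((.567+1)/.002); w=.045 if z==.26 else .05; e=int(np.arcsin(w/r)/.002)
    L=i0-e-25+d[i0-e-25:i0-e+25].argmax(); R=i0+e-25+d[i0+e-25:i0+e+25].argmin()
    print(z,r,TH[L].round(3),TH[R].round(3),'mid',((TH[L]+TH[R])/2).round(4),'half',((TH[R]-TH[L])/2).round(3),'exp',round(e*.002,3))
np.save('im0.npy',im);print(monitor.get_state()['t'])
E
```

```text
hub guess [ 0.76300463 -0.00133654  0.28      ]
0.26 0.15 0.26 0.832 mid 0.546 half 0.286 exp 0.304
0.26 0.18 0.316 0.79 mid 0.553 half 0.237 exp 0.252
0.26 0.21 0.354 0.758 mid 0.556 half 0.202 exp 0.214
0.26 0.235 0.378 0.738 mid 0.558 half 0.18 exp 0.192
0.27 0.29 0.392 0.726 mid 0.559 half 0.167 exp 0.172
0.27 0.31 0.404 0.716 mid 0.56 half 0.156 exp 0.16
0.27 0.35 0.422 0.7 mid 0.561 half 0.139 exp 0.142
0.27 0.37 0.43 0.692 mid 0.561 half 0.131 exp 0.134
1.45
```

Request:
{"op": "play_rows", "data": {"targets": "2 -5.2 2.5 0 0 0.6 0; 2 -5.2 2.5 0 0 0.6 0; 2 -5.2 2.5 0 0 0.6 0; 2 -5.2 2.5 0 0 0.6 0; 2 -5.2 2.5 0 0 0.6 0; 2 -5.2 2.5 0 0 0.6 0; 2 -5.2 0 0 0 0.6 0; 2 -5.2 0 0 0 0.6 0; 2 -5.2 0 0 0 0.6 0; 2 -5.2 0 0 0 0.6 0; 2 -5.2 0 0 0 0 0; 2 -5.2 0 0 0 0 0; 2 -5.2 0 0 0 0 0; 2 -5.2 0 0 0 0 0; 1.7 -5.2 0 0 0 0 0; 0 0 0 0 0 0 0", "force": 10}}

```text
t: 3.45
tool_pos: [0.5476, -0.2657, 0.3534]
tool_rot: [-0.001, -0.087, 0.996, 0.0]
wrist_force: [-0.6, 0.6, -0.4]
gripper_width: 0.0007
```

```bash
sed -i 's/r=np.linspace(.12,.262,72)/r=np.linspace(.19,.262,37)/' h.py
cat >> h.py <<'E'
def head(im,g0,rs=(.28,.3,.32,.34,.36,.38)):
    p=cv2.cvtColor(polar(im,.27,r=np.array(rs)),cv2.COLOR_RGB2GRAY).astype('f4'); out=[]
    for r,row in zip(rs,p):
        d=np.gradient(cv2.GaussianBlur(row[None],(0,0),6)[0]); i0=int((g0+1)/.002); e=int(np.arcsin(.049/r)/.002)
        L=i0-e-20+d[i0-e-20:i0-e+20].argmax(); R=i0+e-20+d[i0+e-20:i0+e+20].argmin(); out.append(((TH[L]+TH[R])/2,(TH[R]-TH[L])/2*r))
    return np.round(out,3)
def look(n=None):
    t=monitor.get_state()['t'];im=snap('top',n);th,c=boom(im);h=head(im,th)
    s=monitor.get_state();print('t %.2f boom %.4f c %.2f'%(t,th,c),'head',h[:,0],'w',h[:,1],'tcp',s['tool_pos'].round(4),'F',s['wrist_force'].round(2));return th
def face(th,r=.325,off=.0895,side=1):  # tool centre touching the guard
    u=np.array([-np.cos(th),-np.sin(th)]);n=np.array([np.sin(th),-np.cos(th)]);return (H+r*u+side*off*n).round(4)
E
python3 - <<'E'
from h import *
im=np.load('im0.npy');g=cv2.cvtColor(polar(im,.26,r=np.linspace(.19,.262,37)),cv2.COLOR_RGB2GRAY)
i=int(round((.5605+1)/.002))-135; np.savez('ref.npz',T=g[:,i:i+271],i=i,th=.5605)
print(boom(im));th=look('c');print(face(th),monitor.get_state()['q'].round(2),monitor.get_state()['tool_rot'].round(3),monitor.get_state()['gripper_width'])
E
```

```text
(0.5605003662109375, 0.9999995231628418)
t 3.45 boom 0.5605 c 1.00 head [0.559 0.559 0.56  0.56  0.561 0.562] w [0.048 0.048 0.049 0.048 0.049 0.049] tcp [ 0.5471 -0.2634  0.3542] F [0.34 0.31 1.03]
[ 0.5383 -0.2486] [-0.56  0.29  1.13  0.    1.72 -2.31] [-0.001 -0.088  0.996  0.001] 0.0005792001946420093
```

View pics/c.png

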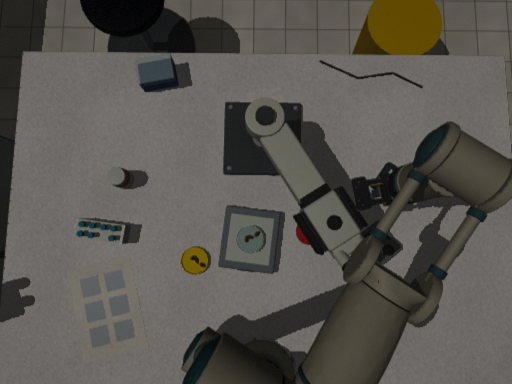

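Request:
{"op": "play_rows", "data": {"targets": "0 0 -5 0 0 0 0; 0 0 -5 0 0 0 0; 0 0 -3 0 0 0 0; 0 0 -2 0 0 0 0; -0.3 0.5 0 0 0 0 0; -0.16 0.27 0 0 0 0 0; -0.16 0.27 0 0 0 0 0; -0.16 0.27 0 0 0 0 0; -0.16 0.27 0 0 0 0 0; -0.16 0.27 0 0 0 0 0"}}

```text
t: 4.75
tool_pos: [0.536, -0.2437, 0.2057]
tool_rot: [0.0, -0.089, 0.996, -0.0]
wrist_force: [-0.8, -0.8, 0.3]
gripper_width: 0.0002
```

Run:
```python
from h import *
th=look();th=look();print(face(th))
```

```text
t 4.75 boom 0.5536 c 1.00 head [0.548 0.555 0.559 0.547 0.553 0.572] w [0.048 0.049 0.051 0.047 0.048 0.055] tcp [ 0.5357 -0.2433  0.2056] F [-0.32 -0.26  0.74]
t 4.80 boom 0.5500 c 1.00 head [0.545 0.53  0.557 0.547 0.55  0.568] w [0.048 0.043 0.051 0.047 0.048 0.055] tcp [ 0.5358 -0.2435  0.2055] F [0.05 0.56 0.01]
[ 0.5357 -0.2462]
```

Request:
{"op": "play_rows", "data": {"targets": "-0.16 0.27 0 0 0 0 0; -0.16 0.27 0 0 0 0 0; -0.16 0.27 0 0 0 0 0; -0.16 0.27 0 0 0 0 0"}}

```text
t: 5.35
tool_pos: [0.5295, -0.2326, 0.2055]
tool_rot: [-0.0, -0.089, 0.996, 0.0]
wrist_force: [0.1, -0.1, -0.2]
gripper_width: 0.0009
```

Run:
```python
from h import *
th=look();th=look();th=look();print(face(th),face(th,side=-1))
```

```text
t 5.35 boom 0.4944 c 1.00 head [0.512 0.503 0.498 0.479 0.492 0.513] w [0.054 0.052 0.05  0.044 0.048 0.056] tcp [ 0.5292 -0.2322  0.2055] F [-0.69  0.46 -0.16]
t 5.40 boom 0.4892 c 1.00 head [0.467 0.501 0.493 0.479 0.487 0.507] w [0.043 0.053 0.05  0.045 0.048 0.056] tcp [ 0.5294 -0.2324  0.2055] F [-1.19  0.56  0.19]
t 5.45 boom 0.4842 c 1.00 head [0.462 0.497 0.463 0.477 0.482 0.503] w [0.044 0.053 0.043 0.047 0.048 0.056] tcp [ 0.5296 -0.2327  0.2056] F [ 0.59 -0.14  0.32]
[ 0.52   -0.2305] [ 0.4367 -0.0721]
```

Request:
{"op": "play_rows", "data": {"targets": "-0.37 0.76 0 0 0 0 0; -0.28 0.56 0 0 0 0 0; -0.28 0.56 0 0 0 0 0; -0.27 0.56 0 0 0 0 0; -0.26 0.56 0 0 0 0 0; -0.26 0.56 0 0 0 0 0; -0.25 0.56 0 0 0 0 0; -0.24 0.56 0 0 0 0 0"}}

```text
t: 6.5
tool_pos: [0.5074, -0.1856, 0.2055]
tool_rot: [0.0, -0.089, 0.996, 0.0]
wrist_force: [0.1, 1.0, 0.1]
gripper_width: 0.0005
```

Run:
```python
from h import *
th=look();th=look();print(face(th),face(th,side=-1))
```

```text
t 6.50 boom 0.3432 c 0.98 head [0.327 0.343 0.347 0.335 0.321 0.351] w [0.046 0.05  0.052 0.047 0.042 0.053] tcp [ 0.5069 -0.1848  0.2055] F [0.17 0.24 0.96]
t 6.55 boom 0.3333 c 0.97 head [0.323 0.334 0.339 0.327 0.314 0.344] w [0.047 0.05  0.052 0.048 0.043 0.054] tcp [ 0.5072 -0.1853  0.2055] F [-0.23  0.02 -0.39]
[ 0.4882 -0.1909] [ 0.4296 -0.0218]
```

Request:
{"op": "play_rows", "data": {"targets": "0 0 5.5 0 0 0 0; -0.5 1 5.2 0 0 0 0; -1 5 0 0 0 0 0; -1 5 0 0 0 0 0; -1 5 0 0 0 0 0; -1 5 0 0 0 0 0; -1 5 0 0 0 0 0; -0.5 4.5 0 0 0 0 0; 0 0 -5 0 0 0 0; 0 0 -4 0 0 0 0; 0 0 -1.7 0 0 0 0"}}

```text
t: 7.98
tool_pos: [0.446, 0.119, 0.2032]
tool_rot: [-0.002, -0.089, 0.996, -0.0]
wrist_force: [0.5, -0.6, 0.5]
gripper_width: 0.0005
```

Run:
```python
from h import *
th=look();th=look();th=look('d');print(face(th),face(th,side=-1))
```

```text
t 7.97 boom 0.0640 c 0.83 head [0.054 0.065 0.067 0.066 0.063 0.063] w [0.052 0.049 0.048 0.049 0.048 0.048] tcp [0.4452 0.1189 0.2019] F [-0.62  0.29 -0.64]
t 8.03 boom 0.0526 c 0.84 head [0.049 0.058 0.061 0.06  0.055 0.055] w [0.051 0.049 0.048 0.048 0.048 0.048] tcp [0.446  0.1188 0.2035] F [ 0.51  0.78 -0.33]
t 8.07 boom 0.0388 c 0.83 head [0.047 0.053 0.057 0.053 0.046 0.047] w [0.049 0.048 0.046 0.048 0.048 0.048] tcp [0.4471 0.1189 0.205 ] F [-0.47 -0.09 -0.29]
[ 0.4447 -0.102 ] [0.4378 0.0768]
```

Request:
{"op": "play_rows", "data": {"targets": "0 -0.75 0 0 0 0 0; 0 0 0 0 0 0 0; 0 0 0 0 0 0 0"}}

```text
t: 8.5
tool_pos: [0.448, 0.1113, 0.2062]
tool_rot: [0.001, -0.089, 0.996, 0.0]
wrist_force: [1.5, 1.4, 0.0]
gripper_width: 0.0004
```

Run:
```python
from h import *
th=look('d');print(face(th,side=-1))
```

```text
t 8.50 boom -0.0354 c 0.82 head [-0.044 -0.01  -0.014 -0.016 -0.024 -0.022] w [0.055 0.046 0.047 0.048 0.047 0.048] tcp [0.4479 0.1114 0.206 ] F [-0.48 -0.23  0.65]
[0.4444 0.1009]
```

View pics/d.png

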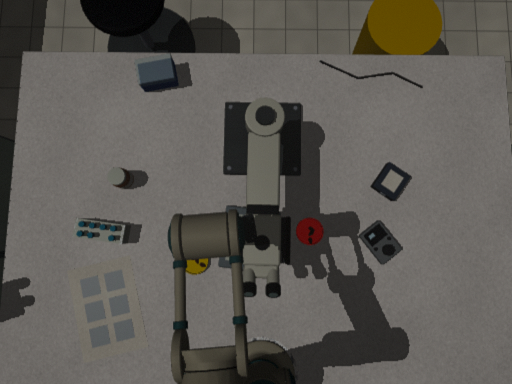

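Request:
{"op": "play_rows", "data": {"targets": "0 0 0 0 0 0 0; 0.02 0.22 0 0 0 0 0; 0.03 0.36 0 0 0 0 0; 0.03 0.36 0 0 0 0 0; 0.03 0.36 0 0 0 0 0; 0.03 0.36 0 0 0 0 0; 0.03 0.36 0 0 0 0 0"}}

```text
t: 9.43
tool_pos: [0.4493, 0.1319, 0.2055]
tool_rot: [-0.0, -0.089, 0.996, 0.0]
wrist_force: [0.4, 0.9, -0.2]
gripper_width: 0.0004
```

Run:
```python
from h import *
th=look();th=look('e');print(face(th,side=-1))
```

```text
t 9.43 boom -0.1537 c 0.85 head [-0.138 -0.126 -0.131 -0.127 -0.129 -0.161] w [0.049 0.046 0.048 0.045 0.044 0.057] tcp [0.4493 0.1323 0.2055] F [-0.52  0.43  0.05]
t 9.47 boom -0.1545 c 0.85 head [-0.14  -0.131 -0.137 -0.129 -0.131 -0.13 ] w [0.049 0.047 0.049 0.045 0.044 0.044] tcp [0.4492 0.132  0.2055] F [ 0.33  0.56 -0.02]
[0.4586 0.1385]
```

Request:
{"op": "play_rows", "data": {"targets": "0 0 0 0 0 0 0; 0 0 0 0 0 0 0"}}

```text
t: 9.78
tool_pos: [0.4491, 0.1315, 0.2054]
tool_rot: [-0.0, -0.089, 0.996, 0.0]
wrist_force: [0.1, -0.1, -0.1]
gripper_width: 0.0009
```

Run:
```python
from h import *
th=look();th=look('e');print(face(th,side=-1))
im=cv2.imread('pics/e.png')
cv2.imwrite('pics/e2.png',cv2.resize(im[90:310,160:340],None,fx=2.7,fy=2.7,interpolation=3))
```

```text
t 9.78 boom -0.1536 c 0.84 head [-0.138 -0.146 -0.133 -0.127 -0.129 -0.161] w [0.049 0.052 0.048 0.045 0.044 0.057] tcp [0.4491 0.1315 0.2055] F [-0.51 -0.13 -0.45]
t 9.82 boom -0.1522 c 0.85 head [-0.136 -0.145 -0.137 -0.127 -0.128 -0.16 ] w [0.049 0.052 0.05  0.045 0.045 0.057] tcp [0.4491 0.1315 0.2055] F [-0.3   0.23  0.03]
[0.4583 0.1378]
```

View pics/e2.png

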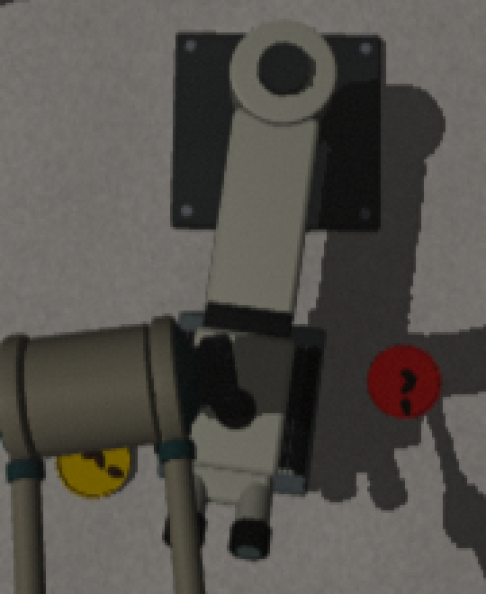

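Request:
{"op": "play_rows", "data": {"targets": "0 2 0 0 0 0 0; 0 5 0 0 0 0 0; 0 5 0 0 0 0 0; 0 0 0 0 0 0 0"}}

```text
t: 10.38
tool_pos: [0.4491, 0.2542, 0.2053]
tool_rot: [0.0, -0.091, 0.996, 0.0]
wrist_force: [0.1, -0.3, -0.6]
gripper_width: 0.0005
```

```bash
cat >> h.py <<'E'
def head2(im,g0,cam='top',z=.27,w=.049,rs=np.linspace(.275,.385,23),pr=True):
    p=cv2.cvtColor(polar(im,z,cam=cam,r=np.array(rs)),cv2.COLOR_RGB2GRAY).astype('f4'); o=[]
    for r,row in zip(rs,p):
        d=np.gradient(cv2.GaussianBlur(row[None],(0,0),5)[0]); i0=int((g0+1)/.002); e=int(np.arcsin(w/r)/.002)
        L=i0-e-15+d[i0-e-15:i0-e+15].argmax(); R=i0+e-15+d[i0+e-15:i0+e+15].argmin(); o.append((TH[L],TH[R],(TH[L]+TH[R])/2,(TH[R]-TH[L])/2*r))
    return np.median(o,0).round(4)
E
python3 - <<'E'
from h import *
im0=np.load('im0.npy');print('ref',head2(im0,.56),'cover',head2(im0,.56,z=.26,w=.043,rs=np.linspace(.17,.235,14)))
for i in range(2):
  t=monitor.get_state()['t'];im=snap('top','f%d'%i);print(t,boom(im),head2(im,-.135),'cover',head2(im,-.135,z=.26,w=.043,rs=np.linspace(.17,.235,14)))
cv2.imwrite('pics/f.png',cv2.resize(im[90:310,160:340,::-1],None,fx=2.7,fy=2.7,interpolation=3))
E
```

```text
ref [0.414  0.706  0.56   0.0485] cover [0.344  0.765  0.5545 0.0426]
10.375 (-0.13432318115234376, 0.8402722477912903) [-0.26    0.022  -0.115   0.0481] cover [-0.321   0.08   -0.121   0.0406]
10.425 (-0.13225268554687497, 0.8393425345420837) [-0.26   0.024 -0.113  0.048] cover [-0.321   0.082  -0.1195  0.0408]
```

View pics/f.png

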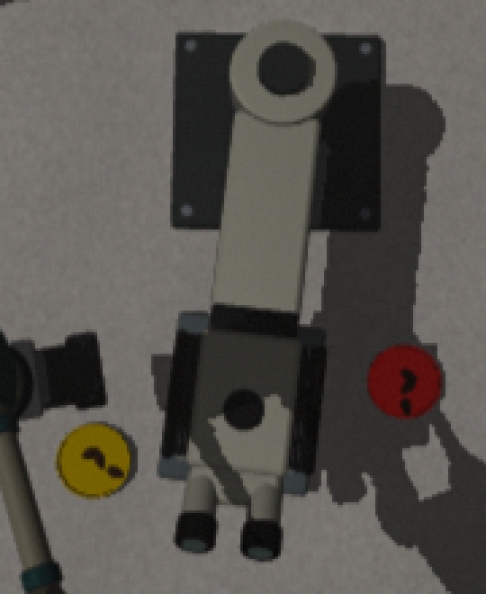

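Request:
{"op": "play_rows", "data": {"targets": "0 0 5.5 0 0 0 0; 0 -1 5.2 0 0 0 0; 0 -5.5 0 0 0 0 0; -0.2 -5.7 0 0 0 0 0; -0.2 -5.7 0 0 0 0 0; -0.2 -5.7 0 0 0 0 0; -0.2 -5.7 0 0 0 0 0; -0.2 -5.7 0 0 0 0 0; 0 0 -5 0 0 0 0; 0 0 -4 0 0 0 0; 0 0 -1.7 0 0 0 0"}}

```text
t: 11.85
tool_pos: [0.4365, -0.0994, 0.2032]
tool_rot: [-0.002, -0.088, 0.996, 0.001]
wrist_force: [-1.0, -0.4, -0.7]
gripper_width: 0.0006
```

```bash
cat >> h.py <<'E'
def meas(g,n=None,k=1):
    for _ in range(k):
        t=monitor.get_state()['t'];im=snap('top',n);s=monitor.get_state()
        print('t %.2f boom %.4f'%(t,boom(im)[0]),'head',head2(im,g),'cover',head2(im,g,z=.26,w=.043,rs=np.linspace(.17,.235,14)),'tcp',s['tool_pos'].round(4),'faceR',face(g),'faceL',face(g,side=-1))
E
python3 - <<'E'
from h import *
meas(-.08,k=3)
E
```

```text
t 11.85 boom -0.0939 head [-0.22    0.05   -0.078   0.0467] cover [-0.276   0.122  -0.0785  0.0405] tcp [ 0.4358 -0.0989  0.202 ] faceR [ 0.4349 -0.0632] faceL [0.4492 0.1152]
t 11.90 boom -0.0925 head [-0.22    0.048  -0.078   0.0461] cover [-0.274   0.122  -0.077   0.0404] tcp [ 0.4366 -0.099   0.2036] faceR [ 0.4349 -0.0632] faceL [0.4492 0.1152]
t 11.95 boom -0.0918 head [-0.22   0.048 -0.078  0.046] cover [-0.271   0.123  -0.0765  0.0405] tcp [ 0.4379 -0.0992  0.205 ] faceR [ 0.4349 -0.0632] faceL [0.4492 0.1152]
```

Request:
{"op": "play_rows", "data": {"targets": "0 0.8 0 0 0 0 0; 0 0.7 0 0 0 0 0; 0 0.4 0 0 0 0 0; 0 0 0 0 0 0 0; 0 0 0 0 0 0 0; 0 0 0 0 0 0 0; 0 0 0 0 0 0 0; 0 0 0 0 0 0 0; 0 0 0 0 0 0 0; 0 0 0 0 0 0 0"}}

```text
t: 13.25
tool_pos: [0.4392, -0.0794, 0.2055]
tool_rot: [-0.0, -0.089, 0.996, 0.0]
wrist_force: [-0.4, 0.7, 0.1]
gripper_width: 0.0007
```

Run:
```python
from h import *
meas(-.06,'g',k=3)
```

```text
t 13.25 boom -0.0748 head [-0.202   0.096  -0.056   0.0481] cover [-0.254   0.14   -0.0595  0.0405] tcp [ 0.4392 -0.0794  0.2055] faceR [ 0.4362 -0.0699] faceL [0.447  0.1088]
t 13.30 boom -0.0739 head [-0.2     0.096  -0.056   0.0482] cover [-0.256   0.14   -0.0595  0.0405] tcp [ 0.4393 -0.0794  0.2055] faceR [ 0.4362 -0.0699] faceL [0.447  0.1088]
t 13.35 boom -0.0735 head [-0.2     0.096  -0.056   0.0481] cover [-0.256   0.141  -0.06    0.0405] tcp [ 0.4392 -0.0794  0.2055] faceR [ 0.4362 -0.0699] faceL [0.447  0.1088]
```

Request:
{"op": "play_rows", "data": {"targets": "0 0.25 0 0 0 0 0; 0 0.2 0 0 0 0 0; 0 0.08 0 0 0 0 0; 0 0.08 0 0 0 0 0; 0 0.08 0 0 0 0 0; 0 0.08 0 0 0 0 0; 0 0.08 0 0 0 0 0; 0 0.08 0 0 0 0 0"}}

```text
t: 14.4
tool_pos: [0.4392, -0.07, 0.2055]
tool_rot: [-0.0, -0.089, 0.996, 0.0]
wrist_force: [0.2, 0.2, -1.0]
gripper_width: 0.0004
```

Run:
```python
from h import *
meas(-.06,'g',k=3)
```

```text
t 14.40 boom -0.0815 head [-0.206   0.074  -0.068   0.0464] cover [-0.263   0.135  -0.0645  0.0405] tcp [ 0.4392 -0.0699  0.2055] faceR [ 0.4362 -0.0699] faceL [0.447  0.1088]
t 14.45 boom -0.0810 head [-0.208   0.084  -0.068   0.0468] cover [-0.266   0.133  -0.0655  0.0403] tcp [ 0.4392 -0.07    0.2055] faceR [ 0.4362 -0.0699] faceL [0.447  0.1088]
t 14.50 boom -0.0814 head [-0.21   0.084 -0.069  0.047] cover [-0.271   0.132  -0.068   0.0404] tcp [ 0.4392 -0.07    0.2055] faceR [ 0.4362 -0.0699] faceL [0.447  0.1088]
```

Request:
{"op": "play_rows", "data": {"targets": "0 0.08 0 0 0 0 0; 0 0.08 0 0 0 0 0; 0 0.08 0 0 0 0 0; 0 0 0 0 0 0 0"}}

```text
t: 15.05
tool_pos: [0.4392, -0.0676, 0.2055]
tool_rot: [0.0, -0.089, 0.996, 0.0]
wrist_force: [0.5, 0.2, 0.9]
gripper_width: 0.0003
```

Run:
```python
from h import *
meas(-.08,'g',k=3)
```

```text
t 15.05 boom -0.1051 head [-0.228   0.052  -0.088   0.0459] cover [-0.285   0.114  -0.085   0.0405] tcp [ 0.4392 -0.0676  0.2055] faceR [ 0.4349 -0.0632] faceL [0.4492 0.1152]
t 15.10 boom -0.1054 head [-0.228   0.05   -0.088   0.0462] cover [-0.283   0.112  -0.0865  0.0403] tcp [ 0.4392 -0.0677  0.2055] faceR [ 0.4349 -0.0632] faceL [0.4492 0.1152]
t 15.15 boom -0.1070 head [-0.23    0.05   -0.088   0.0462] cover [-0.283   0.112  -0.0875  0.0403] tcp [ 0.4392 -0.0677  0.2055] faceR [ 0.4349 -0.0632] faceL [0.4492 0.1152]
```

Request:
{"op": "play_rows", "data": {"targets": "0 -2 0 0 0 0 0; 0 -4 0 0 0 0 0; 0 -5 0 0 0 0 0; 0 -5 2 0 0 0 0; 0 -4 2 0 0 0 0; 0 0 0 0 0 0 0; 0 0 0 0 0 0 0; 0 0 0 0 0 0 0; 0 0 0 0 0 0 0; 0 0 0 0 0 0 0; 0 0 0 0 0 0 0; 0 0 0 0 0 0 0"}}

```text
t: 16.7
tool_pos: [0.4393, -0.2675, 0.2455]
tool_rot: [0.0, -0.089, 0.996, 0.0]
wrist_force: [0.6, -0.6, -0.5]
gripper_width: 0.0006
```

Run:
```python
from h import *
meas(-.11,'g',k=2)
```

```text
t 16.70 boom -0.1331 head [-0.26    0.03   -0.115   0.0479] cover [-0.314   0.081  -0.1175  0.0402] tcp [ 0.4393 -0.2676  0.2455] faceR [ 0.4331 -0.0533] faceL [0.4528 0.1246]
t 16.75 boom -0.1339 head [-0.262   0.028  -0.115   0.0479] cover [-0.315   0.081  -0.118   0.0404] tcp [ 0.4392 -0.2676  0.2455] faceR [ 0.4331 -0.0533] faceL [0.4528 0.1246]
```

Request:
{"op": "play_rows", "data": {"targets": "0 0 0 0 0 0 0; 0 0 0 0 0 0 0; 0 0 0 0 0 0 0; 0 0 0 0 0 0 0; 0 0 0 0 0 0 0; 0 0 0 0 0 0 0; 0 0 0 0 0 0 0; 0 0 0 0 0 0 0; 0 0 0 0 0 0 0; 0 0 0 0 0 0 0; 0 0 0 0 0 0 0; 0 0 0 0 0 0 0"}}

```text
t: 18.3
tool_pos: [0.4392, -0.2677, 0.2455]
tool_rot: [0.0, -0.089, 0.996, 0.0]
wrist_force: [-0.4, 0.6, -0.2]
gripper_width: 0.0007
```

Run:
```python
from h import *
meas(-.12,'h1',k=2)
im=snap('scene','h2')
for l,z in [('boom_head',.22),('boom_lens',.13),('dish_center',.05),('boom_hinge',.2)]:
  for r in spotter.tip_of('scene',l)[:3]: print(l,np.round(r['at']),round(r['conf'],2),ray('scene',r['at'],z).round(3))
for r in spotter.trace('scene','dish_center')[:2]:
  ys,xs=np.nonzero(r['mask']);print(r['conf'],r['at'],r['mask'].sum(),ray('scene',[ys.mean(),xs.mean()],.05).round(4))
for t in ([-.34,.13],):
  for th in (-.10,-.12,-.14):
    print(th,proj('scene',[H[0]-.34*np.cos(th),-.34*np.sin(th),.13]).round(1))
print('dish px',proj('scene',[.429,.0405,.05]).round(1))
a=im[110:250,180:340];b=cv2.imread('pics/h1.png')[90:310,160:340,::-1]
a=cv2.resize(a,(560,490),interpolation=3);
# overlay head box top corners at th=-.12
for th,col in ((-.12,(0,255,0)),):
  u=np.array([-np.cos(th),-np.sin(th)]);n=np.array([np.sin(th),-np.cos(th)])
  q=[proj('scene',[*(H+r*u+w*n),.27]) for r,w in ((.265,.05),(.40,.05),(.40,-.05),(.265,-.05))]
  q=((np.array(q)-[180,110]+.5)*3.5).astype(int);a=np.ascontiguousarray(a);cv2.polylines(a,[q],True,col,1)
cv2.imwrite('pics/h.png',a[:,:,::-1])
```

```text
t 18.30 boom -0.1411 head [-0.268   0.022  -0.122   0.0479] cover [-0.327   0.073  -0.1265  0.0403] tcp [ 0.4392 -0.2677  0.2455] faceR [ 0.4326 -0.0499] faceL [0.4541 0.1278]
t 18.35 boom -0.1409 head [-0.268   0.022  -0.123   0.0479] cover [-0.327   0.073  -0.1255  0.0403] tcp [ 0.4392 -0.2677  0.2455] faceR [ 0.4326 -0.0499] faceL [0.4541 0.1278]
boom_head [161. 287.] 0.77 [0.418 0.043 0.22 ]
dish_center [212. 323.] 0.69 [0.37  0.238 0.05 ]
dish_center [184. 283.] 0.59 [0.422 0.041 0.05 ]
dish_center [158. 248.] 0.44 [ 0.466 -0.152  0.05 ]
boom_hinge [198. 204.] 0.75 [ 0.759 -0.008  0.2  ]
0.88 [213.5, 321.8] 355 [0.374  0.2307 0.05  ]
0.62 [136.1, 187.3] 372 [ 0.6296 -0.4048  0.05  ]
-0.1 [282.2 173.2]
-0.12 [283.1 174.5]
-0.14 [284.  175.7]
dish px [281.6 184.9]
```

View pics/h.png

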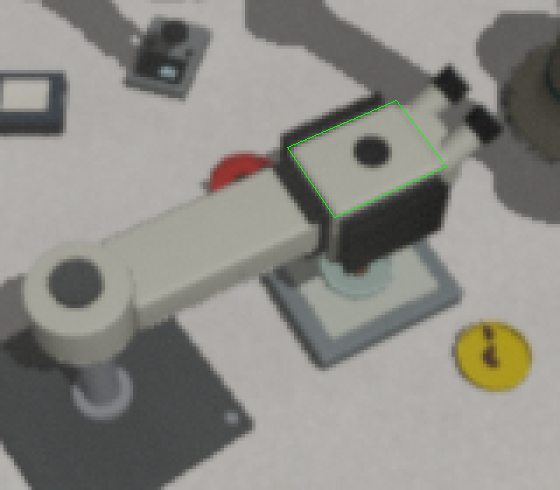

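Request:
{"op": "play_rows", "data": {"targets": "0 0 0 0 0 0 0; 0 0 0 0 0 0 0; 0 0 0 0 0 0 0; 0 0 0 0 0 0 0; 0 0 0 0 0 0 0; 0 0 0 0 0 0 0; 0 0 0 0 0 0 0; 0 0 0 0 0 0 0"}}

```text
t: 19.7
tool_pos: [0.4392, -0.2676, 0.2455]
tool_rot: [-0.0, -0.089, 0.996, 0.0]
wrist_force: [0.2, -0.1, 1.1]
gripper_width: 0.0006
```

Run:
```python
from h import *
meas(-.12,'i1',k=2)
im=np.load('im0.npy')
k=viewer.get_calibration('top');P=np.array(k["camera_matrix"])@np.c_[np.array(k["R"]),np.array(k["t"])]
xs=np.linspace(.36,.50,281);ys=np.linspace(-.03,.11,281);X,Y=np.meshgrid(xs,ys)
p=np.einsum('ij,jkl->ikl',P,np.stack([X,Y,0*X+.045,0*X+1]));w=cv2.remap(im,(p[0]/p[2]).astype('f4'),(p[1]/p[2]).astype('f4'),1).astype('f4')
s=w[...,2]-w[...,0]  # blue-red: dish is tinted
c=cv2.HoughCircles(cv2.cvtColor(w.astype('u1'),cv2.COLOR_RGB2GRAY),cv2.HOUGH_GRADIENT,1,20,param1=40,param2=12,minRadius=78,maxRadius=100)
if c is not None:
  for x,y,r in c[0][:3]: print('hough',xs[int(x)].round(4),ys[int(y)].round(4),r*.0005)
```

```text
t 19.70 boom -0.1407 head [-0.268   0.022  -0.123   0.0479] cover [-0.325   0.073  -0.125   0.0402] tcp [ 0.4392 -0.2677  0.2455] faceR [ 0.4326 -0.0499] faceL [0.4541 0.1278]
t 19.75 boom -0.1409 head [-0.268  0.022 -0.123  0.048] cover [-0.325   0.073  -0.1255  0.0402] tcp [ 0.4392 -0.2677  0.2455] faceR [ 0.4326 -0.0499] faceL [0.4541 0.1278]
hough 0.4305 0.035 0.04685
```

Run:
```python
from h import *
im=np.load('im0.npy')
k=viewer.get_calibration('top');P=np.array(k["camera_matrix"])@np.c_[np.array(k["R"]),np.array(k["t"])]
xs=np.linspace(.36,.50,281);ys=np.linspace(-.03,.11,281);X,Y=np.meshgrid(xs,ys,indexing='ij')
o=[]
for z,c1 in ((.05,(.429,.0405)),(.05,(.4305,.035))):
  p=np.einsum('ij,jkl->ikl',P,np.stack([X,Y,0*X+z,0*X+1]));w=cv2.remap(im,(p[0]/p[2]).astype('f4'),(p[1]/p[2]).astype('f4'),2)
  w=cv2.normalize(w,None,0,255,cv2.NORM_MINMAX)
  d=cv2.GaussianBlur((w[...,0].astype('f4')-w[...,2]),(0,0),2)
  m=(d<-8); n,L,S,C=cv2.connectedComponentsWithStats(m.astype('u1'));
  for i in range(1,n):
    if S[i,4]>8000: print('tint blob',S[i],'c',xs[int(C[i,1])],ys[int(C[i,0])],'bbox mid',xs[min(280,S[i,1]+S[i,3]//2)],ys[min(280,S[i,0]+S[i,2]//2)],'size mm',S[i,2:4]/2)
  w=cv2.resize(w,None,fx=1.4,fy=1.4);q=(int((c1[1]+.03)*2800),int((c1[0]-.36)*2800));cv2.circle(w,q,126,(255,0,0),1);cv2.drawMarker(w,q,(255,0,0));o.append(w)
cv2.imwrite('pics/j.png',np.hstack(o)[:,:,::-1])
```

```text
tint blob [   53    53   172   169 19260] c 0.4265 0.04050000000000001 bbox mid 0.4285 0.03950000000000001 size mm [86.  84.5]
tint blob [   53    53   172   169 19260] c 0.4265 0.04050000000000001 bbox mid 0.4285 0.03950000000000001 size mm [86.  84.5]
```

View pics/j.png

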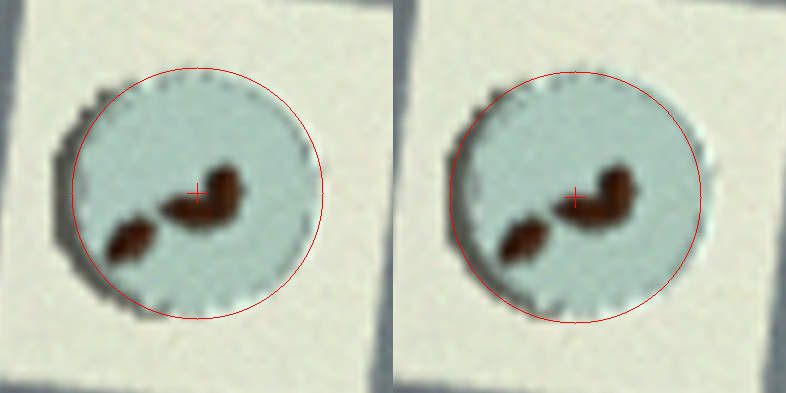

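The left circle (y = 0.040) fits the dish. The Hough estimate on the right was pulled off by the shadow. The boom is still, about 1 to 2 mm from the target, so I hand in.

```bash
python3 -c "
from h import *
print(monitor.get_state()['t']);print(order.job_done())"
```

```text
19.8
the job is handed in; nothing more can be done
None
```

The microscope is standing still over the glass dish, let go, and I handed the job in at 19.8 s of the 32 s allowed. No verdict was reported.

- **Moves:** I pushed the boom off on its right guard and braked it on the left guard with the fingers drawing back. It still bounced back slowly, so one more light push on the right guard let it coast to rest. The arm then drew well clear, about 0.2 m to the right.
- **Final position:** The boom angle read about -0.123 rad, against about -0.118 to -0.120 for the dish. That puts the lens roughly 1 to 2 mm off centre, on top of about 2 mm of camera calibration error. The reading did not change over the last 1.4 s. An outline of the head drawn at -0.12 rad also fitted the scene camera's picture.
- **Checks that disagreed:**
  - A circle fit and the first point detections put the dish 5 to 7 mm further to the robot's right. An enlarged view showed the circle fit had been pulled off by the dish's shadow. The dish masks from both cameras and the colour outline agreed on y = 0.040, which I used.
  - The template tracker for the boom read -0.141 at the end. I relied instead on the head's edges (-0.123) and the arm cover's edges (-0.125), because the tracker carries an offset at these angles.
- **Not checked directly:** I had no reading of how far the guards were pressed. The approach speeds suggest they stayed well short of bottoming. The pictures showed no sign of other things having moved, but I did not measure them again before handing in.

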